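# Divert the reception telephone to the night porter

## Robot

A 6-joint arm with a two-finger parallel gripper is mounted at the origin on the work surface. World frame = base frame: x ahead of the robot, y to its left, z up, the work surface at z = 0. Lengths are in mm, angles in rad, forces in N, time in s.
With the tool pointing down it reaches from about 350 to 775 mm from the base axis. Payload 7.3 kg.
Tool frame: the origin (TCP) lies midway between the tips of the shut fingers; the grasp point (between the pads) lies 19 mm behind it (bot.tcp_to_grasp is the distance from the TCP to the grasp point, in mm); z points along the fingers, y is the line along which they close (so a half turn about z gives the same grasp; the last joint's range is limited). The gripper opens to 92 mm and grips with 3 to 60 N. Pads are 19 mm wide; open, the fingers measure 130 mm over their backs; the gripper's body (75 mm by 190 mm) begins 47 mm behind the grasp point.
Start: joints at [-1.429, 0.342, 1.524, -0, 1.275, -0.146], TCP at [149.04, -503.42, 226.741] pointing down, gripper open.
Joint ranges: [-2.53, 2.53], [-0.77, 2.02], [0.04, 2.7], [-1, 4.14], [0.28, 2.66], [-3.11, 3.11]. Speed limits (rad/s): [2.57, 2.57, 3.14, 3.14, 3.14, 3.14].

## Interface

Orientations are given as [roll, pitch, yaw] about the fixed x, y, z axes, in that order (R = Rz(yaw) Ry(pitch) Rx(roll)).
In Python, from plant import bot, viewer gives the robot as it stands. The module is installed in compiled form; this text tells all that it offers.
- The arm moves only by the shell command python3 -m handwheel 'ROWS'. ROWS is text: rows parted by semicolons, each of 7 numbers parted by spaces: the shift along the tool's x, y, z scaled (see below), then the turn, a rotation vector about the tool's x, y, z scaled (see below), then the opening, from -1 (shut) to 1 (fully open), so that 0 is half open. In form: tx ty tz rx ry rz gripper; .... A call has 1 to 8 rows; each row is the pose to reach, as a shift and turn from the pose commanded when the call began, along the tool's axes at that moment, turning the shorter way round; what a row does not reach only later rows make up. The controller multiplies each number of a shift by 10 cm and each number of a turn by pi rad. A row lasts 1/12 s, in which the tool goes at most 41.7 mm and 7.16 degrees, less where a joint would pass 70% of its speed; a pose out of reach is approached as far as the arm can. A call with a number of a shift or a turn outside -1 to 1 is refused whole. A call with a gripper value outside its range is refused whole. The fingers move at their own pace and stop on an object; the grip force is fixed at half the most. Time passes only in rows, so rows that repeat a pose let the fingers close. It gives the time, the measured TCP pose, the force, the opening and the grip force at its end, in the units of the state.
- bot.get_obs(): the state, without advancing time (a new reading comes with each control period).
- viewer.capture(name): name is "scene" or "top"; returns a dict with "frame" (420x560x3 uint8, red, green, blue), "fov_y" (degrees; the focal length in pixels is half the picture's height over the tangent of half this angle, whatever the lens; pixels are square), "cx", "cy" (the principal point, pixels), "dist_coeffs" ([k1, k2, p1, p2, k3] as OpenCV has them; the pictures are not rectified), "T" (4x4, takes a point from camera to world coordinates). Camera axes: x right, y down, z forward; pixel columns grow to the right and rows downward; lengths in mm; the calibration is good to about 2 mm. A picture is of the moment at which its call begins. There is no depth.
- bot.close_job(): hands the job in; it is judged then, once.
Trained networks look in a picture, given as the dict that the camera call returned (one of the last four; its "shot" number tells which), for a name from the list of things; names that differ only in an ending like _2 or _b are one class to them, and where a whole thing is asked for, a point or a joint stands for the part that bears it (a point fixed in the world has none). Each returns a list of dicts, best first, with "score" (0 to 1); they miss things now and then, are a little off and sometimes report something else, mostly with a low value. They report only what shows in the picture. A call takes as long as a camera call. They do not tell look-alikes from the thing itself.
- viewer.recognise(target, picture): "centre" ([column, row] in pixels, amid what is visible of it).
- viewer.cut_out(target, picture): "pixels" (420x560 bool, what is visible of it) and "centre" ([column, row] in pixels, amid what is visible of it).
The state is a dict: "time": time; "joint_positions": joint angles; "dq": joint speeds; "tau": joint torques, N m; "tool_pos": TCP position; "tcp_rot": TCP orientation; "contact_force": force on the tool from outside, world axes, zero at the start; "moment": the same for the moment, N m; "grip_width": finger opening in mm; "finger_force": force on a finger pad.
Only numpy, scipy, OpenCV 4.12 (cv2) and the standard library are available. Lean on these libraries where they do the work, as an engineer would, in place of code of your own. Each camera call takes 0.05 s, during which the arm holds its last target. There are 200 camera calls.

## Task

The desk is closing: divert the reception telephone to the night porter. With a fingertip, lightly press the white divert key, then the blue direct-call key, then the orange confirm key, letting each one come up again before the next. Press no other key, leave the handset lying in its cradle, and do not disturb the other things on the counter.

Things in the scene. Friction and masses are not known exactly. Their poses are not given: they have to be found in the camera images.
- phone: Charcoal desk telephone, 264 mm wide (y), 224 deep (x); it does not move. Origin: on the counter under its middle; x from front to rear, y to its user's left, z up. Deck slopes 8 deg: 34 mm high at the front, 50 in the middle, 66 at the rear. Handset along the left, four coloured direct-call keys in a row across the rear, white and orange keys side by side at front right, dial pad between these and the handset.
- divert_top (a point): White divert key with a black arrow, front right, 55 mm before the phone's middle, 60 mm to its right: a cap 30 mm (phone y) by 26 mm (phone x), its top 10 mm above the deck. This point is the centre of the top and moves with it; axes as the phone's.
- confirm_top (a point): Orange confirm key with a black tick, front right corner, 55 mm before the phone's middle, 108 mm to its right: a cap 30 mm (phone y) by 26 mm (phone x), its top 10 mm above the deck. This point is the centre of the top and moves with it; axes as the phone's.
- blue_top (a point): Blue key, the night porter's: one of the four direct-call keys in the row across the rear of the phone (46 mm apart, 38 mm behind its middle; the order of the colours changes); a cap 30 mm (phone y) by 26 mm (phone x), its top 10 mm above the deck. This point is the centre of the top and moves with it; axes as the phone's.
- red_top (a point): Red key, somebody else's line, not to be pressed: one of the four direct-call keys in the row across the rear of the phone (46 mm apart, 38 mm behind its middle; the order of the colours changes); the same size as the blue one. This point is the centre of its top.
- green_top (a point): Green key, somebody else's line, not to be pressed: one of the four direct-call keys in the row across the rear of the phone (46 mm apart, 38 mm behind its middle; the order of the colours changes); the same size as the blue one. This point is the centre of its top.
- yellow_top (a point): Yellow key, somebody else's line, not to be pressed: one of the four direct-call keys in the row across the rear of the phone (46 mm apart, 38 mm behind its middle; the order of the colours changes); the same size as the blue one. This point is the centre of its top.
- divert (a joint): Travel of the white divert key. It moves 5 mm straight into the sloping deck: 0 = up, 0.005 m = fully down, a hard stop; a spring brings it back up by itself. It starts to move at 1 N and is fully down at 7 N (1.2 N per mm); it counts as pressed beyond 0.0025 m; a blow over 30 N could break it.
- confirm (a joint): Travel of the orange confirm key. As the divert key.
- blue (a joint): Travel of the blue direct-call key. As the divert key.
- red (a joint): Travel of the red direct-call key. As the divert key.
- green (a joint): Travel of the green direct-call key. As the divert key.
- yellow (a joint): Travel of the yellow direct-call key. As the divert key.
- dialpad: The twelve small light-grey dial keys of the phone, 64 by 54 mm in all, 4 mm proud of the deck, between the handset and the white key: in the phone's frame x -79 to -16 mm, y -7 to 48 mm. The pose is the phone's own origin. Not to be pressed.
- handset: Charcoal telephone handset, loose, lying along the left side of the phone in its cradle: 204 mm long, 48 mm wide, its back 40 to 45 mm above the deck (up to 109 mm above the counter at its rear end). Origin: the middle of its underside, 98 mm left of the phone's middle, axes as the phone's. Not to be lifted or shifted.
- key_a: Brass room key with a round red enamel tag (40 mm), loose, lying flat right of the phone; 123 mm long, 6 mm high. Origin in the shank on the counter; x points to the tag.
- key_b: The other brass room key with a red enamel tag, the same size, loose, lying right of the phone.
- magnifier: Magnifier, lens 90 mm across the brass rim, horn handle, 200 mm long overall, 19 mm high, loose, lying flat left of the phone. Origin: on the counter under the lens; x points along the handle.
- jar: Squat amber glass jar with a knobbed stopper, 100 mm across and 102 mm high, loose, standing left of the phone. Origin: centre of its underside.
Mind the look-alikes: they are no part of the job. Of the things that look like the jar, take the one that is farthest from the robot's base at the start.

How it is judged:
By the outcome, as a careful person would: the job done as asked, in the order asked, and still so for the second after the job is handed in, with the robot touching nothing.
It also fails if it takes over 48 s, if anything falls off the work surface, if the arm or the gripper's body presses on something with over 40 N, if the wrist force passes 120 N, or if a joint passes its speed limit or range.

## Working session

There is one attempt and no reset: what is moved stays moved. The work goes in short steps, Python scripts to look and compute and a shell command to move; the robot and the scene stay as the last step left them, time stands still between calls to the robot, and variables do not carry over. Pictures are saved under pics/ and viewed, at most 10 in all, crops included, and the job is handed in when it is done.

```bash
mkdir -p pics
cat > h.py <<'E'
import numpy as np, cv2
from plant import bot, viewer
from scipy.spatial.transform import Rotation as R
KEYS=['divert_top','confirm_top','blue_top','red_top','green_top','yellow_top']
def ray(p,px):
    f=210/np.tan(np.radians(p['fov_y'])/2)
    K=np.array([[f,0,p['cx']],[0,f,p['cy']],[0,0,1]])
    u=cv2.undistortPoints(np.array([[px]],float),K,np.array(p['dist_coeffs'],float))[0,0]
    T=np.array(p['T']); return T[:3,3],T[:3,:3]@np.array([u[0],u[1],1])
def at(p,px,z):
    o,d=ray(p,px); return o+d*(z-o[2])/d[2]
E
python3 - <<'E'
from h import *
import pickle
P={}
for n in ['scene','top']:
    p=viewer.capture(n); P[n]=p; cv2.imwrite(f'pics/{n}0.png',p['frame'][:,:,::-1])
    print(n,np.round(np.array(p['T'])[:3,3]),p['fov_y'])
    for k in KEYS+['phone','handset','jar']:
        print(k,[(round(r['score'],2),np.round(r['centre'],1).tolist(),np.round(at(p,r['centre'],65)[:2]).tolist()) for r in viewer.recognise(k,p)[:3]])
pickle.dump(P,open('P.pkl','wb'))
print(bot.get_obs())
E
```

```text
scene [988. 289. 903.] 49.15939682097222
divert_top [(0.52, [201.7, 193.0], [548.0, -122.0]), (0.36, [183.1, 189.0], [557.0, -166.0])]
confirm_top [(0.67, [181.7, 190.7], [563.0, -166.0])]
blue_top [(0.58, [191.0, 225.8], [631.0, -99.0]), (0.31, [326.5, 252.0], [562.0, 184.0])]
red_top [(0.54, [226.6, 234.0], [615.0, -21.0])]
green_top [(0.6, [212.5, 228.4], [616.0, -54.0]), (0.51, [232.4, 232.2], [606.0, -12.0])]
yellow_top []
phone [(0.9, [217.2, 231.7], [619.0, -41.0]), (0.38, [188.4, 225.5], [633.0, -104.0]), (0.27, [210.9, 229.7], [620.0, -56.0])]
handset [(0.93, [264.8, 224.9], [560.0, 41.0]), (0.56, [170.9, 224.2], [646.0, -139.0]), (0.19, [228.4, 233.6], [612.0, -18.0])]
jar [(0.97, [383.4, 206.2], [405.0, 251.0]), (0.81, [323.0, 249.5], [560.0, 175.0]), (0.66, [445.0, 177.0], [268.0, 352.0])]
top [ 335.   43. 1066.] 47.03771670660744
divert_top [(0.73, [371.0, 149.0], [649.0, -141.0]), (0.49, [362.9, 199.8], [537.0, -120.0])]
confirm_top [(0.59, [384.3, 193.3], [551.0, -166.0])]
blue_top [(0.72, [354.9, 157.4], [630.0, -106.0])]
red_top [(0.76, [312.2, 167.1], [609.0, -14.0]
[... 419 characters left out ...]
, 'joint_positions': array([-1.42899550e+00,  3.41961387e-01,  1.52412094e+00,  2.14096826e-05,
        1.27539983e+00, -1.45999772e-01]), 'dq': array([-4.18339138e-04,  1.57132262e-03,  1.81002597e-05,  1.39627477e-03,
        2.00442875e-03,  1.17942680e-03]), 'tau': array([ 9.71947265e-04, -4.31133842e+01, -2.44486392e+01,  7.15549733e-02,
        4.81771783e-02, -1.87985017e-05]), 'tool_pos': array([ 149.04728619, -503.40878741,  226.75324243]), 'tcp_rot': array([ 3.14148035e+00, -4.18943209e-06,  2.87794367e-01]), 'contact_force': array([-0.70143122,  0.08008215,  0.35878095]), 'moment': array([-0.00872934,  0.00658149,  0.04899699]), 'finger_force': 0.0, 'grip_width': 91.8383005440934}
```

View pics/top0.png

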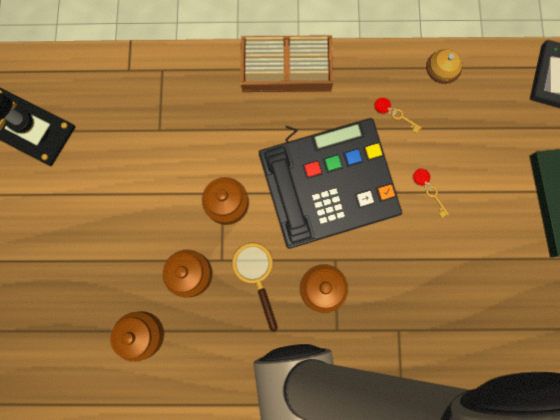

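View pics/scene0.png

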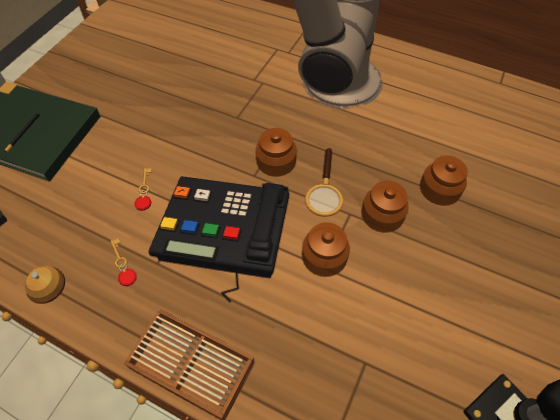

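The row across the rear runs red (313,169), green (333,163), blue (354,157), yellow (374,152) in the top view. White is at (365,199) and orange at (386,192). In the scene view, blue is at (190,226), white at (203,195) and orange at (182,191). There is only one phone, and the jar look-alikes play no part in the job. Next I'll fit the phone pose from both views and confirm it in a crop.

```bash
cat > fit.py <<'E'
from h import *
import pickle
from scipy.optimize import least_squares
P=pickle.load(open('P.pkl','rb'))
seed={'top':dict(red=(313,169),green=(333,163),blue=(354,157),yellow=(374,152),white=(365,199),orange=(386,192)),
'scene':dict(red=(231,232),green=(210,229),blue=(190,226),yellow=(169,223),white=(203,195),orange=(182,191))}
order=['red','green','blue','yellow']
a=np.radians(8)
def loc(k,y0,h=10):
    x,y=(38,y0-46*order.index(k)) if k in order else (-55,-60 if k=='white' else -108)
    return np.array([x-h*np.sin(a),y,50+x*np.tan(a)+h*np.cos(a)])
def proj(p,X):
    f=210/np.tan(np.radians(p['fov_y'])/2);K=np.array([[f,0,p['cx']],[0,f,p['cy']],[0,0,1]])
    Ti=np.linalg.inv(np.array(p['T']))
    return cv2.projectPoints(np.array([X]),cv2.Rodrigues(Ti[:3,:3])[0],Ti[:3,3],K,np.array(p['dist_coeffs'],float))[0][0,0]
def world(q,k,h=10):
    return R.from_euler('z',q[2]).apply(loc(k,q[3],h))+[q[0],q[1],0]
obs=[]
for n,s in seed.items():
    img=P[n]['frame']
    for k,c in s.items():
        x0,y0=c[0]-13,c[1]-13
        m=(img[y0:y0+26,x0:x0+26].max(2)>110).astype(np.uint8)
        m=cv2.morphologyEx(m,cv2.MORPH_CLOSE,np.ones((5,5)))
        _,l,st,ce=cv2.connectedComponentsWithStats(m)
        i=l[13,13]; obs.append((n,k,ce[i]+[x0,y0])); print(n,k,st[i][4],st[i][2:4],np.round(ce[i]+[x0,y0],1))
def res(q,N=None): return np.concatenate([proj(P[n],world(q,k,8))-c for n,k,c in obs if N in(None,n)])
for N in(None,'top','scene'):
    s=least_squares(res,[585,-60,0.25,30],args=(N,),loss='soft_l1'); q=s.x
    print(N,np.round(q,3),'res',np.round(s.fun.reshape(-1,2),1).tolist() if N is None else abs(s.fun).max())
    for k in['white','blue','orange']: print(k,np.round(world(q,k),1))
    if N is None: np.save('q.npy',q)
c=P['top']['frame'][110:255,250:410,::-1]; cv2.imwrite('pics/crop.png',cv2.resize(c,None,fx=4,fy=4,interpolation=cv2.INTER_CUBIC))
E
python3 fit.py
```

```text
top red 194 [18 16] [312.5 168.6]
top green 173 [17 15] [333.  162.6]
top blue 178 [17 15] [353.2 156.7]
top yellow 309 [22 22] [377.  149.4]
top white 196 [17 16] [365.  198.2]
top orange 302 [21 22] [389.5 190.1]
scene red 151 [17 12] [231.  231.5]
scene green 120 [15 10] [209.9 228.4]
scene blue 128 [16 11] [189.1 225.3]
scene yellow 296 [21 22] [164.1 220.5]
scene white 124 [16 10] [201.7 193.5]
scene orange 264 [21 22] [176.5 188. ]
None [ 5.80132e+02 -5.92130e+01  2.92000e-01  3.41490e+01] res [[0.6, 0.3], [0.6, 0.2], [0.6, 0.1], [-3.0, 1.4], [2.7, -0.1], [-0.7, 1.7], [-0.3, 0.3], [-0.3, 0.4], [-0.5, 0.5], [3.8, 2.2], [-1.9, -0.0], [2.8, 2.7]]
white [ 543.4 -132.9   52.2]
blue [ 631.8 -104.1   65.2]
orange [ 557.2 -178.9   52.2]
top [ 5.80375e+02 -5.70030e+01  3.05000e-01  3.18940e+01] res 3.495660831300029
white [ 544.6 -131.2   52.2]
blue [ 633.3 -103.3   65.2]
orange [ 559.  -177.    52.2]
scene [ 5.79923e+02 -6.25940e+01  2.66000e-01  3.80160e+01] res 4.244692600681191
white [ 541.3 -135.3   52.2]
blue [ 629.4 -105.1   65.2]
orange [ 553.9 -181.6   52.2]
```

View pics/crop.png

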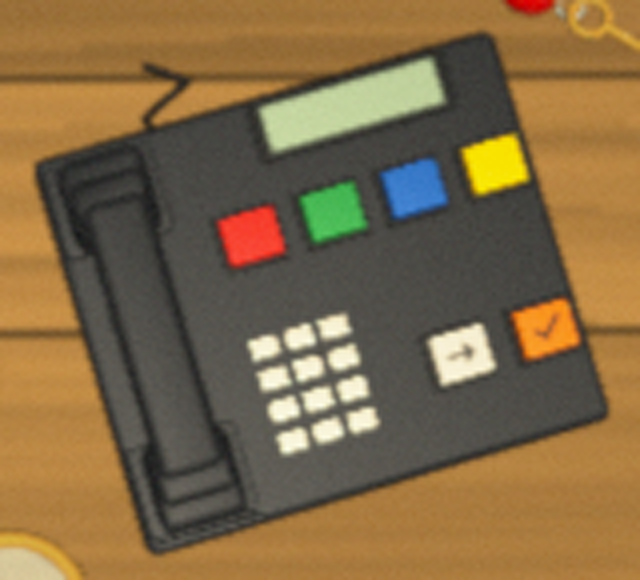

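The crop confirms which key is blue (353.7,157), white (365,198.5) and orange (386.5,192.5). The yellow and orange masks picked up some wood, so I'll drop them and refit.

```bash
sed -i "s/^def res/obs=[o for o in obs if o[1] not in('yellow','orange')]+[('top','orange',np.array([386.3,192.3])),('top','yellow',np.array([373.7,151.0]))]\ndef res/; s/print(n,k,st.*$/0/" fit.py; python3 fit.py
python3 - <<'E'
from h import *
o=bot.get_obs(); print(o['tool_pos'],o['tcp_rot'],o['time'])
E
```

```text
None [ 5.78776e+02 -5.41250e+01  2.92000e-01  2.97960e+01] res [[0.2, 0.3], [0.1, 0.3], [0.2, 0.2], [0.3, 0.6], [0.1, 0.5], [0.0, 0.5], [-0.1, 0.6], [0.3, 0.3], [0.2, 0.1], [-0.1, -0.2]]
white [ 542.  -127.8   52.2]
blue [ 631.7 -103.2   65.2]
orange [ 555.8 -173.8   52.2]
top [ 5.79622e+02 -5.39140e+01  2.85000e-01  3.01770e+01] res 0.38731660597827045
white [ 542.4 -127.4   52.2]
blue [ 632.2 -102.9   65.2]
orange [ 555.9 -173.4   52.2]
scene [ 5.78011e+02 -5.53860e+01  2.91000e-01  3.04990e+01] res 0.15069709101294393
white [ 541.2 -129.    52.2]
blue [ 630.7 -103.8   65.2]
orange [ 554.9 -175.    52.2]
[ 149.04728619 -503.40878741  226.75324243] [ 3.14148035e+00 -4.18943209e-06  2.87794367e-01] 1.0
```

The fit is consistent: residuals are under 1 px, and the row's offset comes out at 30 mm as its symmetry requires. The tool yaw already matches the phone's, so I'll shut the fingers and move to above the white key.

```bash
r='python3 -m handwheel'
python3 -m handwheel '0.96 -0.5 0 0 0 0 -1;0.96 -0.5 0 0 0 0 -1;0.96 -0.5 0 0 0 0 -1;0.96 -0.5 0 0 0 0 -1;0.96 -0.5 0 0 0 0 -1'
python3 -m handwheel '0.96 -0.5 0 0 0 0 -1;0.96 -0.5 0 0 0 0 -1;0.96 -0.5 0 0 0 0 -1;0.96 -0.5 0 0 0 0 -1;0.96 -0.5 0 0 0 0 -1'
python3 -m handwheel '0.96 -0.5 0 0 0 0 -1;0.96 -0.5 0 0 0 0 -1;0.96 -0.5 0 0 0 0 -1;0.96 -0.5 0 0 0 0 -1;0.96 -0.5 0 0 0 0 -1'
python3 -m handwheel '0.96 -0.5 0.3 0 0 0 -1;0.96 -0.5 0.3 0 0 0 -1;0.96 -0.5 0.3 0 0 0 -1;0.96 -0.5 0.3 0 0 0 -1;0.96 -0.5 0.3 0 0 0 -1'
python3 -m handwheel '0.96 -0.5 0.5 0 0.0444 0 -1;0.96 -0.5 0.5 0 0.0444 0 -1;0.96 -0.5 0.5 0 0.0444 0 -1;0.96 -0.5 0.5 0 0.0444 0 -1;0.96 -0.5 0.5 0 0.0444 0 -1;0.96 -0.5 0.5 0 0.0444 0 -1'
cat > go.py <<'E'
from h import *
import fit as F,sys
q=np.load('q.npy');o=bot.get_obs();M=R.from_euler('xyz',o['tcp_rot'])
print('t',o['time'],np.round(o['tool_pos'],1),np.round(o['tcp_rot'],3),'z axis',np.round(M.apply([0,0,1]),3),'f',np.round(o['contact_force'],1),o['grip_width'])
for k in['white','blue','orange']: print(k,'shift',np.round(M.inv().apply(F.world(q,k)-o['tool_pos'])/100,3))
E
python3 go.py | grep -v ^None
```

```text
time: 1.42
tool_pos: [227.7, -427.6, 227.1]
tcp_rot: [3.141, 0.0, 0.29]
contact_force: [0.4, 0.1, -0.6]
grip_width: 63.2
finger_force: 0.0
time: 1.83
tool_pos: [305.0, -353.4, 226.8]
tcp_rot: [3.141, 0.0, 0.289]
contact_force: [-0.0, -0.2, -0.5]
grip_width: 29.7
finger_force: 0.0
time: 2.25
tool_pos: [382.6, -278.7, 226.6]
tcp_rot: [3.141, 0.001, 0.289]
contact_force: [-0.5, -1.3, -0.4]
grip_width: 0.8
finger_force: 0.0
time: 2.67
tool_pos: [460.1, -203.7, 196.0]
tcp_rot: [-3.141, 0.001, 0.288]
contact_force: [-0.3, -0.2, -0.1]
grip_width: 0.8
finger_force: 0.0
time: 3.17
tool_pos: [537.8, -129.5, 147.1]
tcp_rot: [3.14, -0.139, 0.287]
contact_force: [0.2, -0.9, 0.1]
grip_width: 0.2
finger_force: 0.0
white [ 542.  -127.8   52.2]
blue [ 631.7 -103.2   65.2]
orange [ 555.8 -173.8   52.2]
top [ 5.79622e+02 -5.39140e+01  2.85000e-01  3.01770e+01] res 0.38731660597827045
white [ 542.4 -127.4   52.2]
blue [ 632.2 -102.9   65.2]
orange [ 555.9 -173.4   52.2]
scene [ 5.78011e+02 -5.53860e+01  2.91000e-01  3.04990e+01] res 0.15069709101294393
white [ 541.2 -129.    52.2]
blue [ 630.7 -103.8   65.2]
orange [ 554.9 -175.    52.2]
t 3.1667 [ 537.8 -129.5  147.1] [ 3.14  -0.139  0.287] z axis [ 0.133  0.038 -0.99 ] f [ 0.2 -0.9  0.1] 0.23541232206933052
white shift [-0.087 -0.006  0.946]
blue shift [0.852 0.011 0.946]
orange shift [-0.085  0.474  0.947]
```

```bash
python3 -m handwheel '-0.087 -0.006 0.3 0 0 0 -1;-0.087 -0.006 0.6 0 0 0 -1;-0.087 -0.006 0.8 0 0 0 -1;-0.087 -0.006 0.87 0 0 0 -1;-0.087 -0.006 0.87 0 0 0 -1;-0.087 -0.006 0.87 0 0 0 -1'; python3 go.py | tail -4
python3 - <<'E'
from h import *
p=viewer.capture('scene');q=viewer.capture('top')
a=cv2.resize(p['frame'][170:260,140:300],None,fx=5,fy=5,interpolation=cv2.INTER_CUBIC)
cv2.imwrite('pics/s1.png',a[:,:,::-1])
E
```

```text
time: 3.67
tool_pos: [541.8, -127.3, 60.5]
tcp_rot: [3.14, -0.14, 0.287]
contact_force: [1.0, -0.2, -0.7]
grip_width: 0.7
finger_force: 0.0
t 3.6667 [ 541.8 -127.3   60.5] [ 3.14  -0.14   0.287] z axis [ 0.135  0.038 -0.99 ] f [ 1.  -0.2 -0.7] 0.707750335856201
white shift [-0.011  0.006  0.082]
blue shift [0.929 0.023 0.083]
orange shift [-0.008  0.485  0.083]
```

View pics/s1.png

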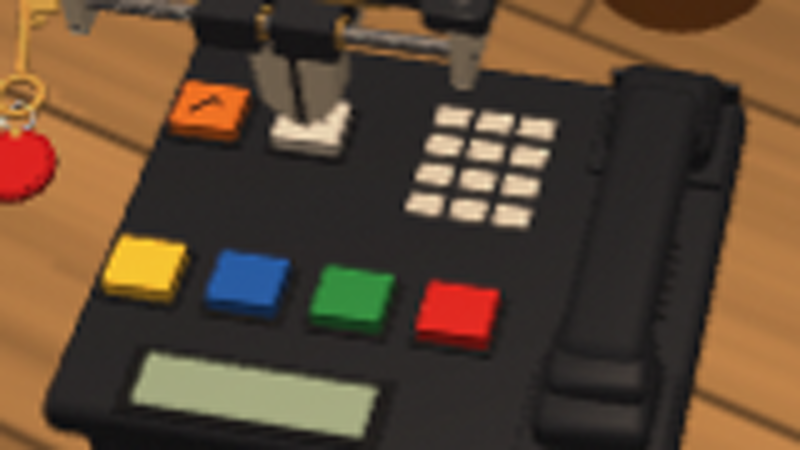

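The shut, tapered fingertips hang over the white key at about crop (315,110), clear of the orange key. I'll go down in small steps and watch the force.

```bash
python3 -m handwheel '0 0 0.04 0 0 0 -1;0 0 0.07 0 0 0 -1;0 0 0.07 0 0 0 -1' | grep -E 'pos|force'
python3 -m handwheel '0 0 0.015 0 0 0 -1;0 0 0.015 0 0 0 -1' | grep -E 'pos|force'
python3 -m handwheel '0 0 0.015 0 0 0 -1;0 0 0.015 0 0 0 -1' | grep -E 'pos|force'
```

```text
tool_pos: [542.6, -125.7, 52.5]
contact_force: [1.1, -1.1, 0.7]
finger_force: 0.5
tool_pos: [542.8, -125.6, 51.1]
contact_force: [-0.9, 0.0, 2.4]
finger_force: 1.3
tool_pos: [543.1, -125.6, 49.6]
contact_force: [-0.7, -0.8, 3.8]
finger_force: 2.2
```

```bash
python3 -m handwheel '0 0 0.015 0 0 0 -1;0 0 0.015 0 0 0 -1;0 0 0.015 0 0 0 -1' | grep -E 'pos|force'
python3 - <<'E'
from h import *
print(bot.get_obs()['contact_force']);viewer.capture('top');print(bot.get_obs()['contact_force'],bot.get_obs()['tool_pos'])
E
```

```text
tool_pos: [543.3, -125.5, 48.3]
contact_force: [-2.3, 0.1, 6.6]
finger_force: 3.0
[-2.31050896  0.11387367  6.6076047 ]
[-1.22636583 -1.07291159  5.83037222] [ 543.22754623 -125.51400587   48.28407383]
```

About 6 N, so about 4 mm of travel: pressed. I'll release it and move over blue.

```bash
python3 -m handwheel '0 0 -0.1 0 0 0 -1;0 0 -0.3 0 0 0 -1;0 0 -0.3 0 0 0 -1' | grep -E 'pos|force'
python3 -m handwheel '0.93 0.03 0 0 0 0 -1;0.93 0.03 0 0 0 0 -1;0.93 0.03 0 0 0 0 -1;0.93 0.03 0 0 0 0 -1;0.93 0.03 0 0 0 0 -1' | grep -E 'pos|force'; python3 go.py | tail -4
```

```text
tool_pos: [540.2, -127.2, 80.6]
contact_force: [1.6, 0.0, 0.3]
finger_force: 0.0
tool_pos: [627.5, -102.9, 89.7]
contact_force: [-0.3, 0.2, 0.0]
finger_force: 0.0
t 5.3167 [ 627.5 -102.9   89.7] [-3.141 -0.138  0.289] z axis [ 0.131  0.04  -0.991] f [-0.3  0.2  0. ] 0.0634214269863481
white shift [-0.934 -0.004  0.249]
blue shift [0.005 0.015 0.248]
orange shift [-0.932  0.476  0.249]
```

```bash
python3 -m handwheel '0 0.015 0.15 0 0 0 -1;0 0.015 0.21 0 0 0 -1;0 0.015 0.21 0 0 0 -1;0 0.015 0.21 0 0 0 -1' | grep -E 'pos|force'
python3 go.py | tail -3|grep -v ora
python3 -m handwheel '0 0 0.02 0 0 0 -1;0 0 0.035 0 0 0 -1;0 0 0.035 0 0 0 -1' | grep -E 'pos|force'
python3 -m handwheel '0 0 0.015 0 0 0 -1;0 0 0.015 0 0 0 -1' | grep -E 'pos|force'
```

```text
tool_pos: [630.2, -104.1, 69.2]
contact_force: [0.1, -0.1, 0.1]
finger_force: 0.0
white shift [-0.928 -0.023  0.044]
blue shift [ 0.011 -0.005  0.042]
tool_pos: [631.8, -103.9, 66.5]
contact_force: [0.3, -0.3, -0.3]
finger_force: 0.0
tool_pos: [632.3, -103.9, 65.0]
contact_force: [0.1, 0.5, 1.5]
finger_force: 0.8
```

Contact at z≈65, as predicted. I'll press on by about 3.5 mm more.

```bash
python3 -m handwheel '0 0 0.015 0 0 0 -1;0 0 0.02 0 0 0 -1;0 0 0.02 0 0 0 -1' | grep -E 'pos|force'
python3 -m handwheel '0 0 0.015 0 0 0 -1;0 0 0.015 0 0 0 -1;0 0 0.015 0 0 0 -1' | grep -E 'pos|force'
```

```text
tool_pos: [632.6, -103.8, 63.2]
contact_force: [-1.3, -0.7, 4.0]
finger_force: 1.9
tool_pos: [632.8, -103.8, 61.7]
contact_force: [-1.5, 0.0, 5.3]
finger_force: 2.8
```

About 5.5 N and 3.6 mm: pressed. I'll release it and go to orange.

```bash
python3 -m handwheel '0 0 -0.1 0 0 0 -1;0 0 -0.3 0 0 0 -1;0 0 -0.3 0 0 0 -1' | grep -E 'pos|force'
python3 -m handwheel '-0.93 0.46 0 0 0 0 -1;-0.93 0.46 0 0 0 0 -1;-0.93 0.46 0 0 0 0 -1;-0.93 0.46 0 0 0 0 -1;-0.93 0.46 0 0 0 0 -1;-0.93 0.46 0 0 0 0 -1' | grep -E 'pos|force'; python3 go.py | tail -4
```

```text
tool_pos: [629.9, -105.3, 94.4]
contact_force: [0.2, -0.2, 0.2]
finger_force: 0.0
tool_pos: [553.9, -174.9, 78.3]
contact_force: [0.2, 0.4, 0.2]
finger_force: 0.0
t 7.3167 [ 553.9 -174.9   78.3] [ 3.141 -0.14   0.288] z axis [ 0.134  0.039 -0.99 ] f [0.2 0.4 0.2] 0.20136622576109278
white shift [-0.018 -0.485  0.261]
blue shift [ 0.922 -0.467  0.262]
orange shift [-0.016 -0.005  0.262]
```

```bash
python3 -m handwheel '-0.02 -0.01 0.15 0 0 0 -1;-0.02 -0.01 0.22 0 0 0 -1;-0.02 -0.01 0.22 0 0 0 -1;-0.02 -0.01 0.22 0 0 0 -1' | grep -E 'pos|force'
python3 -m handwheel '0 0 0.02 0 0 0 -1;0 0 0.035 0 0 0 -1;0 0 0.035 0 0 0 -1' | grep -E 'pos|force'
python3 -m handwheel '0 0 0.015 0 0 0 -1;0 0 0.015 0 0 0 -1' | grep -E 'pos|force'
python3 go.py | tail -1
```

```text
tool_pos: [554.4, -173.0, 55.7]
contact_force: [0.1, 0.1, -0.1]
finger_force: 0.0
tool_pos: [554.7, -173.6, 52.7]
contact_force: [-1.0, 0.2, 0.1]
finger_force: 0.0
tool_pos: [555.0, -173.6, 51.4]
contact_force: [0.1, 0.9, 1.9]
finger_force: 1.0
orange shift [ 0.009  0.004 -0.007]
```

```bash
python3 -m handwheel '0 0 0.015 0 0 0 -1;0 0 0.02 0 0 0 -1;0 0 0.02 0 0 0 -1' | grep -E 'pos|force'
python3 -m handwheel '0 0 0.013 0 0 0 -1;0 0 0.013 0 0 0 -1;0 0 0.013 0 0 0 -1' | grep -E 'pos|force'
```

```text
tool_pos: [555.3, -173.6, 49.5]
contact_force: [0.1, 1.3, 5.7]
finger_force: 2.1
tool_pos: [555.4, -173.6, 48.3]
contact_force: [-0.1, 1.4, 5.7]
finger_force: 2.9
```

About 5.7 N and 3.8 mm: pressed. I'll lift clear and take a last look.

```bash
python3 -m handwheel '0 0 -0.1 0 0 0 -1;0 0 -0.4 0 0 0 -1;0 0 -0.8 0 0 0 -1;0 0 -1 0 0 0 -1;0 0 -1 0 0 0 -1;0 0 -1 0 0 0 -1' | grep -E 'pos|force'
python3 - <<'E'
from h import *
p=viewer.capture('scene');cv2.imwrite('pics/end.png',p['frame'][:,:,::-1])
E
```

```text
tool_pos: [542.0, -177.9, 148.3]
contact_force: [-1.2, -0.0, -0.1]
finger_force: 0.0
```

View pics/end.png

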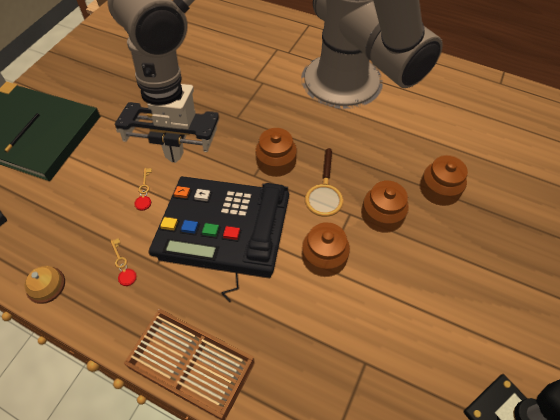

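The keys are all up, the handset is in its cradle at (265,225), and the room keys, magnifier and jars are where they were. The gripper is clear.

```bash
python3 -c "
from plant import bot
print(bot.close_job())"
```

```text
the job is handed in; nothing more can be done
None
```

I pressed the white, blue and orange keys in that order at about 6 N each, letting each come up before the next; no other key was pressed, nothing else on the counter moved, and the job is handed in.

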